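# Weigh down the comb-disc stacks

## Robot

A 6-joint arm with a two-finger parallel gripper is mounted at the origin on the work surface. World frame = base frame: x ahead of the robot, y to its left, z up, the work surface at z = 0. Lengths are in m, angles in rad, forces in N, time in s.
With the tool pointing down it reaches from about 0.275 to 0.75 m from the base axis. Payload 10.2 kg.
Tool frame: the origin (TCP) lies between the finger pads; the fingertips stand 17 mm ahead of it and the grasp point (between the pads) lies 2 mm behind it (r.tips_ahead is the z of the fingertips in the tool frame, in m); z points along the fingers, y is the line along which they close (so a half turn about z gives the same grasp; the last joint's range is limited). The gripper opens to 88 mm and grips with 3 to 60 N. Pads are 18 mm wide; open, the fingers measure 123 mm over their backs; the gripper's body (75 mm by 187 mm) begins 45 mm behind the grasp point.
Start: joints at [0.955, 0.313, 1.498, -0, 1.331, -0.223], TCP at [0.201, 0.485, 0.256] pointing down, gripper open.
Joint ranges: [-2.94, 2.94], [-0.97, 2.17], [0.19, 2.56], [-1.23, 4.37], [0.02, 3.11], [-2.88, 2.88]. Speed limits (rad/s): [2.39, 2.39, 3.01, 3.14, 3.14, 3.14].

## Interface

Orientations are given as a unit quaternion [w, x, y, z].
In Python, from rig import r, optics, job gives the robot as it stands. The module is installed in compiled form; this text tells all that it offers.
- The arm moves only by the shell command python3 -m creep 'ROWS' [FORCE]. ROWS is JSON, a list of rows, each an object with "xyz": the shift along the tool's x, y, z in cm, a list of three; "twist": the turn about the tool's z in rad; "hand": the opening, from -1 (shut) to 1 (fully open). In form: [{"xyz": [dx, dy, dz], "twist": twist, "hand": hand}, ...]. A call has 1 to 10 rows; each row is the pose to reach, as a shift and turn from the pose commanded when the call began, along the tool's axes at that moment; what a row does not reach only later rows make up. A row lasts 1/8 s, in which the tool goes at most 62.5 mm and 10.7 degrees, less where a joint would pass 70% of its speed; a pose out of reach is approached as far as the arm can. A call with a gripper value outside its range is refused whole. The fingers move at their own pace and stop on an object; FORCE is the grip in N (left out, the last holds). Time passes only in rows, so rows that repeat a pose let the fingers close. It gives the time, the measured TCP pose, the force, the opening and the grip force at its end, in the units of the state.
- r.get_obs(): the state, without advancing time (a new reading comes with each control period).
- optics.get_image(name): name is "scene" or "top" or "wrist"; returns the picture (480x640x3 uint8, red, green, blue); there is no depth.
- optics.camera_info(name): a dict with "K" (3x3 intrinsics, pixels), "R" (3x3) and "t" (3): a world point X has camera coordinates R X + t. Camera axes: x right, y down, z forward; pixel columns grow to the right and rows downward; lengths in m; the calibration is good to about 2 mm. A picture is of the moment at which its call begins: read the wrist's pose just before it. camera_info takes no time and is no camera call; for the wrist camera it gives the pose at the moment of the call.
- job.sign_off(): hands the job in; it is judged then, once.
The state is a dict: "clock": time; "qpos": joint angles; "qd": joint speeds; "effort": joint torques, N m; "tool_pos": TCP position; "tool_rot": TCP orientation; "force": force on the tool from outside, world axes, zero at the start; "wrist_torque": the same for the moment, N m; "grip_width": finger opening in m; "grasp_force": force on a finger pad.
Only numpy, scipy, OpenCV 4.12 (cv2) and the standard library are available. Lean on these libraries where they do the work, as an engineer would, in place of code of your own. Each camera call takes 0.05 s, during which the arm holds its last target. There are 200 camera calls.

## Task

Weigh down the four round stacks of black discs with the four brass weights that have a steel knob on top, going by size: the smallest weight on the smallest stack, the next on the next, and so on up to the largest weight on the largest stack. Set each weight down gently, upright and in the middle of its stack, and let go of it. Leave the brass collar with the side screw and the steel clamp block with the two pins standing where they are.

Things in the scene. Friction and masses are not known exactly. Their poses are not given: they have to be found in the camera images.
- weight_small: the smallest of four loose brass weights: a plain upright brass cylinder 24 mm in diameter and 26 mm high, on it a round steel neck (10 mm dia., 6 mm high) and a round steel knob (18 mm dia., from 32 to 50 mm above the underside) to lift it by; about 0.14 kg, give or take a fifth. Origin: centre of its underside; z up along its axis. It stands directly on the bench at the start.
- weight_medium: the second smallest of four loose brass weights: a plain upright brass cylinder 36 mm in diameter and 26 mm high, on it a round steel neck (10 mm dia., 6 mm high) and a round steel knob (18 mm dia., from 32 to 50 mm above the underside) to lift it by; about 0.26 kg, give or take a fifth. Origin: centre of its underside; z up along its axis. It stands directly on the bench at the start.
- weight_large: the second largest of four loose brass weights: a plain upright brass cylinder 48 mm in diameter and 26 mm high, on it a round steel neck (10 mm dia., 6 mm high) and a round steel knob (18 mm dia., from 32 to 50 mm above the underside) to lift it by; about 0.44 kg, give or take a fifth. Origin: centre of its underside; z up along its axis. It stands directly on the bench at the start.
- weight_largest: the largest of four loose brass weights: a plain upright brass cylinder 60 mm in diameter and 26 mm high, on it a round steel neck (10 mm dia., 6 mm high) and a round steel knob (18 mm dia., from 32 to 50 mm above the underside) to lift it by; about 0.66 kg, give or take a fifth. Origin: centre of its underside; z up along its axis. It stands directly on the bench at the start.
- stack_small: the smallest of four round stacks of black comb discs with gilt bars on the top disc, on a steel base of the same size, fixed to the bench: 52 mm in diameter, flat top 24 mm above the bench. Origin: centre of its underside, at bench height; z up.
- stack_medium: the second smallest of four round stacks of black comb discs with gilt bars on the top disc, on a steel base of the same size, fixed to the bench: 68 mm in diameter, flat top 16 mm above the bench. Origin: centre of its underside, at bench height; z up.
- stack_large: the second largest of four round stacks of black comb discs with gilt bars on the top disc, on a steel base of the same size, fixed to the bench: 84 mm in diameter, flat top 28 mm above the bench. Origin: centre of its underside, at bench height; z up.
- stack_largest: the largest of four round stacks of black comb discs with gilt bars on the top disc, on a steel base of the same size, fixed to the bench: 100 mm in diameter, flat top 20 mm above the bench. Origin: centre of its underside, at bench height; z up.
- collar: a loose brass collar, not a weight: upright cylinder 30 mm in diameter, 38 mm high, with a dark bore in its flat top and a steel thumbscrew sticking out 28 mm from its axis on one side (its -x); no knob on top. To be left alone. Origin: centre of its underside.
- clamp_block: a loose steel clamp block with black plates and two upright pins on top, to be left alone: 56 x 55 mm and 75 mm high to the pin tips, two thumbscrews sticking out to 34 mm from its centre at its -x side. Origin: centre of its underside.
There are look-alikes about, which are no part of the job. Leave any purple or red look-alike of the stack_large alone.

How it is judged:
By the outcome, as a careful person would: the job done as asked, in the order asked, and still so for the second after the job is handed in, with the robot touching nothing.
It also fails if it takes over 112 s, if anything falls off the work surface, if the arm or the gripper's body presses on something with over 40 N, if the wrist force passes 120 N, or if a joint passes its speed limit or range.

## Working session

There is one attempt and no reset: what is moved stays moved. The work goes in short steps, Python scripts to look and compute and a shell command to move; the robot and the scene stay as the last step left them, time stands still between calls to the robot, and variables do not carry over. Pictures are saved under pics/ and viewed, at most 14 in all, crops included, and the job is handed in when it is done.

```bash
mkdir -p pics
python3 - <<'E'
from rig import r, optics, job
import cv2, numpy as np
for n in ("top","scene"):
    im=optics.get_image(n); cv2.imwrite(f"pics/{n}0.png",im[:,:,::-1])
    c=optics.camera_info(n); print(n,np.round(c["K"],1).tolist(),np.round(c["R"],3).tolist(),np.round(c["t"],3).tolist())
o=r.get_obs(); print({k:np.round(v,3).tolist() for k,v in o.items()}, r.tips_ahead)
E
```

```text
top [[550.0, 0.0, 323.4], [0.0, 550.0, 226.3], [0.0, 0.0, 1.0]] [[-0.014, -1.0, -0.005], [-0.993, 0.015, -0.12], [0.12, 0.004, -0.993]] [-0.004, 0.489, 1.325]
scene [[569.6, 0.0, 312.5], [0.0, 569.6, 233.1], [0.0, 0.0, 1.0]] [[-0.704, 0.71, 0.009], [0.422, 0.428, -0.799], [-0.572, -0.559, -0.601]] [0.338, -0.148, 1.623]
{'clock': 0.1, 'qpos': [0.955, 0.313, 1.498, -0.0, 1.331, -0.223], 'qd': [0.001, -0.002, -0.001, -0.002, 0.002, 0.002], 'effort': [0.005, -40.281, -25.264, 0.07, 0.034, -0.0], 'tool_pos': [0.201, 0.485, 0.255], 'tool_rot': [-0.0, 0.195, 0.981, -0.001], 'force': [-0.83, 0.434, 0.562], 'wrist_torque': [-0.05, -0.023, 0.082], 'grasp_force': 0.0, 'grip_width': 0.088} 0.017
```

View pics/top0.png

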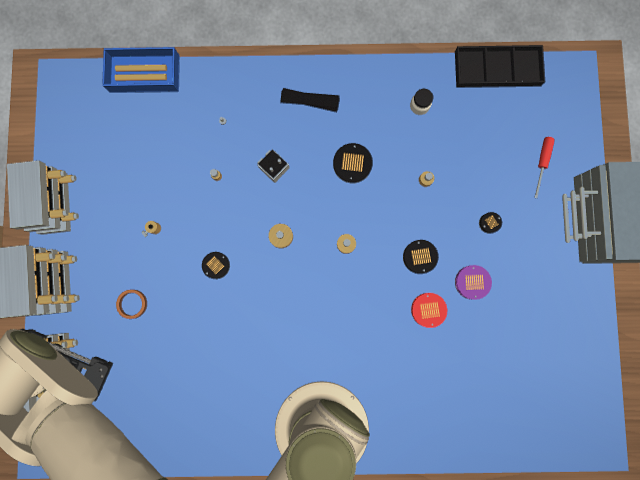

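View pics/scene0.png

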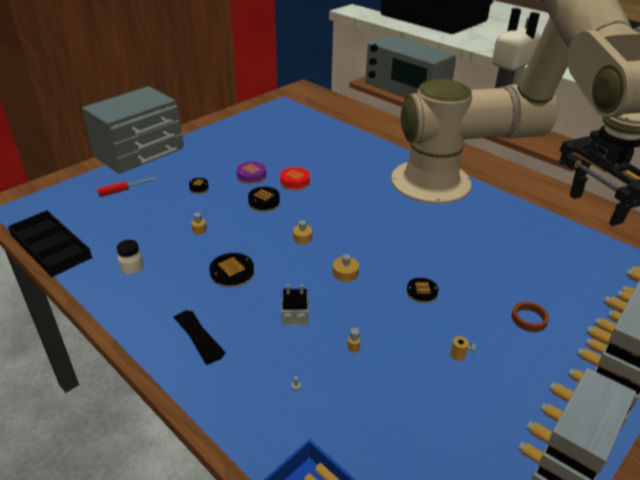

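The top view shows these pixel positions:
- **Stacks:** largest (352,163), large (421,257), medium (215,265), small (491,222).
- **Weights:** largest (280,236), large (347,243), medium (427,179), small (215,175).
- **Leave alone:** collar (152,228), clamp block (273,165), and the red and purple decoys.

The scene view shows the same items: weight knobs at (346,259), (302,226), (198,216) and (354,332), and stacks at (232,268), (264,197), (423,288) and (199,184).

```bash
cat > h.py <<'E'
from rig import r, optics, job
import cv2, numpy as np
def ray(c,uv):
    d=c["R"].T@np.linalg.inv(c["K"])@np.array([uv[0],uv[1],1.]); return -c["R"].T@c["t"], d/np.linalg.norm(d)
def onz(c,uv,z):
    o,d=ray(c,uv); return o+d*(z-o[2])/d[2]
def tri(rays):
    A=sum(np.eye(3)-np.outer(d,d) for o,d in rays); b=sum((np.eye(3)-np.outer(d,d))@o for o,d in rays)
    return np.linalg.solve(A,b)
def near(mask,seed,rad):
    m=np.zeros_like(mask); cv2.circle(m,tuple(int(v) for v in seed),rad,255,-1); m&=mask
    n,l,s,c=cv2.connectedComponentsWithStats(m); i=1+np.argmax(s[1:,4]); return (l==i).astype(np.uint8),s[i],c[i]
def proj(c,X):
    p=c["K"]@(c["R"]@X+c["t"]); return p[:2]/p[2]
E
python3 - <<'E'
from h import *
W={"small":[(215,175),(354,332)],"medium":[(427,179),(198,216)],"large":[(347,243),(302,226)],"largest":[(280,236),(346,259)]}
S={"small":[(491,222),(199,184)],"medium":[(215,265),(423,288)],"large":[(421,257),(264,197)],"largest":[(352,163),(232,268)]}
st={"small":.024,"medium":.016,"large":.028,"largest":.020}
ims={n:optics.get_image(n) for n in("top","scene")}; C={n:optics.camera_info(n) for n in ims}
for k,v in W.items():
    rs=[];cs=[]
    for n,uv in zip(ims,v):
        hsv=cv2.cvtColor(ims[n],cv2.COLOR_RGB2HSV)
        m=((hsv[:,:,1]<90)&(hsv[:,:,2]>60)).astype(np.uint8)*255
        _,s,c=near(m,uv,12); rs.append(ray(C[n],c)); cs.append((np.round(c,1).tolist(),s[4]))
        fg=(~((hsv[:,:,0]>100)&(hsv[:,:,0]<125)&(hsv[:,:,1]>90))).astype(np.uint8)*255
        _,s2,_=near(fg,uv,26); cs.append(s2.tolist())
    print("W",k,np.round(tri(rs),4),cs, np.round(onz(C["top"],cs[0][0],.048),4))
for k,v in S.items():
    rs=[];out=[]
    for n,uv in zip(ims,v):
        hsv=cv2.cvtColor(ims[n],cv2.COLOR_RGB2HSV)
        fg=(~((hsv[:,:,0]>100)&(hsv[:,:,0]<125)&(hsv[:,:,1]>90))).astype(np.uint8)*255
        m,s,c=near(fg,uv,30)
        gold=((hsv[:,:,0]>8)&(hsv[:,:,0]<32)&(hsv[:,:,1]>80)&(hsv[:,:,2]>90)).astype(np.uint8)*255
        g=np.argwhere((gold>0)&(m>0))[:,::-1]; 
        gc=np.array(cv2.minAreaRect(g.astype(np.float32))[0]); rs.append(ray(C[n],gc))
        ct=max(cv2.findContours(m,0,1)[0],key=cv2.contourArea); e=cv2.minEnclosingCircle(ct)
        dd=np.linalg.norm(onz(C[n],np.add(e[0],(e[1],0)),.012)-onz(C[n],e[0],.012))*2
        out.append((np.round(gc,1).tolist(),np.round(onz(C[n],e[0],st[k]/2),4).tolist(),np.round(onz(C[n],gc,st[k]),4).tolist(),round(dd,4)))
    print("S",k,np.round(tri(rs),4),out)
E
```

```text
W small [0.6236 0.2567 0.0373] [([214.6, 173.6], np.int32(74)), [210, 169, 12, 12, 112], ([354.1, 334.1], np.int32(112)), [347, 328, 14, 25, 264]] [0.6207 0.2552 0.048 ]
W medium [ 0.6099 -0.27    0.0387] [([427.7, 175.5], np.int32(71)), [418, 171, 17, 16, 205], ([197.6, 218.0], np.int32(82)), [191, 212, 16, 23, 265]] [ 0.608  -0.2684  0.048 ]
W large [ 0.4477 -0.0669  0.0391] [([346.4, 242.3], np.int32(49)), [336, 234, 21, 20, 320], ([302.0, 225.3], np.int32(85)), [292, 220, 21, 25, 384]] [ 0.4464 -0.0658  0.048 ]
W largest [0.4695 0.0958 0.0423] [([279.5, 234.3], np.int32(51)), [268, 223, 25, 26, 503], ([345.8, 258.7], np.int32(92)), [332, 254, 28, 28, 613]] [0.4682 0.0961 0.048 ]
S small [ 0.4946 -0.4268  0.0229] [([491.3, 222.0], [0.495, -0.4255, 0.012], [0.4936, -0.4256, 0.024], np.float64(0.057)), ([198.0, 182.0], [0.4967, -0.4264, 0.012], [0.4962, -0.4265, 0.024], np.float64(0.0529))]
S medium [0.3994 0.2586 0.0176] [([214.5, 264.5], [0.3981, 0.2589, 0.008], [0.399, 0.2597, 0.016], np.float64(0.0698)), ([422.5, 287.0], [0.4024, 0.2598, 0.008], [0.3985, 0.257, 0.016], np.float64(0.066))]
S large [ 0.4131 -0.249   0.0278] [([420.8, 255.9], [0.4116, -0.2484, 0.014], [0.4122, -0.248, 0.028], np.float64(0.0859)), ([263.0, 194.4], [0.4173, -0.2453, 0.014], [0.414, -0.25, 0.028], np.float64(0.0816))]
S largest [ 0.6527 -0.0862  0.0204] [([352.4, 161.7], [0.6519, -0.0855, 0.01], [0.6523, -0.0857, 0.02], np.float64(0.1011)), ([231.2, 266.0], [0.6565, -0.0844, 0.01], [0.6528, -0.0872, 0.02], np.float64(0.0964))]
```

All heights agree with the text. Knob centroids come out at about 0.04 m and stack tops within 2 mm. I'm moving above the small weight for a close look.

```bash
cat >> h.py <<'E'
from scipy.spatial.transform import Rotation as Ro
def tool():
    o=r.get_obs(); q=np.array(o["tool_rot"]); return np.array(o["tool_pos"]),Ro.from_quat(q[[1,2,3,0]]).as_matrix()
def go(X):
    p,R=tool(); print("go cm",np.round(R.T@(np.array(X)-p)*100,2))
E
python3 - <<'E'
from h import *
p,R=tool(); c=optics.camera_info("wrist"); print(np.round(R,3).tolist())
print("cam in tool",np.round(R.T@(-c["R"].T@c["t"]-p),4),"axis",np.round(R.T@c["R"][2],3))
go([.623,.2555,.18])
E
python3 -m creep '[{"xyz":[-24,-2.5,0],"twist":0,"hand":1},{"xyz":[-24,-2.5,0],"twist":0,"hand":1},{"xyz":[-24,-2.5,0],"twist":0,"hand":1},{"xyz":[-24,-2.5,0],"twist":0,"hand":1}]'
```

```text
[[-0.924, 0.383, -0.0], [0.383, 0.924, -0.001], [0.0, -0.001, -1.0]]
cam in tool [ 0.0785 -0.0006 -0.1291] axis [-0.302  0.001  0.953]
go cm [-47.78  -5.03   7.54]
clock: 0.7
tool_pos: [0.4149, 0.3687, 0.2556]
tool_rot: [-0.0, 0.195, 0.981, -0.0]
force: [0.1, 0.4, -0.5]
grip_width: 0.0881
grasp_force: 0.0
```

```bash
python3 -m creep '[{"xyz":[-6,-0.6,2],"twist":0,"hand":1},{"xyz":[-12,-1.3,5],"twist":0,"hand":1},{"xyz":[-18,-1.9,8],"twist":0,"hand":1},{"xyz":[-23.8,-2.5,9],"twist":0,"hand":1},{"xyz":[-23.8,-2.5,9],"twist":0,"hand":1},{"xyz":[-23.8,-2.5,9],"twist":0,"hand":1},{"xyz":[-23.8,-2.5,9],"twist":0,"hand":0}]'
cat >> h.py <<'E'
def look(name,pt):
    c=optics.camera_info("wrist"); im=optics.get_image("wrist"); cv2.imwrite(f"pics/{name}.png",im[:,:,::-1])
    print("expected px",np.round(proj(c,np.array(pt)),1)); return c,im,cv2.cvtColor(im,cv2.COLOR_RGB2HSV)
E
python3 - <<'E'
from h import *
look("w_small",[.623,.2555,.05]); print(tool()[0])
E
```

```text
clock: 1.58
tool_pos: [0.6226, 0.2569, 0.1665]
tool_rot: [0.0, 0.194, 0.981, 0.0]
force: [0.0, 0.3, -0.1]
grip_width: 0.0803
grasp_force: 0.0
expected px [318.4 241.9]
[0.62262283 0.25696183 0.16659989]
```

View pics/w_small.png

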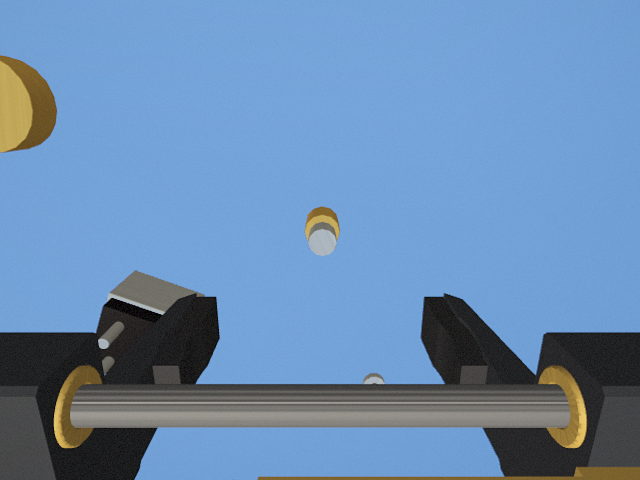

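The small weight's knob top is at about (323,242), against an expected (318,242). The clamp block at the left (150,300) is clear of the fingers. Next I refine the knob centre.

```bash
cat >> h.py <<'E'
def knob(name,pt):
    c,im,hsv=look(name,pt); e=proj(c,np.array(pt))
    m=((hsv[:,:,1]<75)&(hsv[:,:,2]>60)).astype(np.uint8)*255
    m,s,ce=near(m,e,32); rad=s[2]/2; uv=(s[0]+rad-.5, s[1]+s[3]-.5-rad)
    X=onz(c,uv,.05); print("blob",s,"uv",uv,"X",np.round(X,4),"dia",round(2*np.linalg.norm(onz(c,(uv[0]+rad,uv[1]),.05)-X),4)); return X,ray(c,uv)
E
python3 - <<'E'
from h import *
X,_=knob("w_small2",[.623,.2555,.05]); go([X[0],X[1],.11])
E
```

```text
expected px [318.4 241.8]
blob [307 222  31  34 766] uv (np.float64(322.0), np.float64(240.0)) X [0.6228 0.258  0.05  ] dia 0.0193
go cm [0.04 0.11 5.66]
```

```bash
python3 -m creep '[{"xyz":[0,0.1,3],"twist":0,"hand":0},{"xyz":[0,0.1,5.6],"twist":0,"hand":0},{"xyz":[0,0.1,5.6],"twist":0,"hand":0},{"xyz":[0,0.1,5.6],"twist":0,"hand":0}]'
python3 - <<'E'
from h import *
X,_=knob("w_small3",[.623,.258,.05]); go([X[0],X[1],.047])
E
```

```text
clock: 2.17
tool_pos: [0.6241, 0.2572, 0.1113]
tool_rot: [0.001, 0.195, 0.981, 0.0]
force: [-0.5, 0.3, 0.5]
grip_width: 0.044
grasp_force: 0.0
expected px [321.  271.8]
blob [ 302  247   39   44 1251] uv (np.float64(321.0), np.float64(271.0)) X [0.6226 0.2581 0.05  ] dia 0.0192
go cm [0.21 0.02 6.45]
```

```bash
python3 -m creep '[{"xyz":[0.1,0,3],"twist":0,"hand":0},{"xyz":[0.1,0,5],"twist":0,"hand":0},{"xyz":[0.1,0,6.3],"twist":0,"hand":0},{"xyz":[0.1,0,6.3],"twist":0,"hand":0},{"xyz":[0.1,0,6.3],"twist":0,"hand":-0.5},{"xyz":[0.1,0,6.3],"twist":0,"hand":-1},{"xyz":[0.1,0,6.3],"twist":0,"hand":-1},{"xyz":[0.1,0,6.3],"twist":0,"hand":-1},{"xyz":[0.1,0,6.3],"twist":0,"hand":-1}]' 25
```

```text
clock: 3.35
tool_pos: [0.6231, 0.2573, 0.0472]
tool_rot: [0.0, 0.195, 0.981, 0.0]
force: [-0.2, 0.8, 3.6]
grip_width: 0.0168
grasp_force: 24.9
```

```bash
python3 -m creep '[{"xyz":[0,0,-2],"twist":0,"hand":-1},{"xyz":[0,0,-6],"twist":0,"hand":-1},{"xyz":[0,0,-10],"twist":0,"hand":-1},{"xyz":[-0.8,-4,-10.5],"twist":0,"hand":-1},{"xyz":[-2,-9,-10.5],"twist":0,"hand":-1},{"xyz":[-3.2,-15,-10.5],"twist":0,"hand":-1},{"xyz":[-4.5,-21,-10.5],"twist":0,"hand":-1},{"xyz":[-5.7,-27,-10.5],"twist":0,"hand":-1},{"xyz":[-7,-33,-10.5],"twist":0,"hand":-1},{"xyz":[-8.2,-39,-10.5],"twist":0,"hand":-1}]'
python3 - <<'E'
from h import *
go([.495,-.426,.155])
E
```

```text
clock: 4.6
tool_pos: [0.5488, -0.1364, 0.1529]
tool_rot: [0.001, 0.195, 0.981, -0.0]
force: [0.7, 0.2, -1.2]
grip_width: 0.0172
grasp_force: 25.0
go cm [ -6.11 -28.81  -0.2 ]
```

```bash
python3 -m creep '[{"xyz":[-1.5,-6,-0.5],"twist":0,"hand":-1},{"xyz":[-3,-12,-0.5],"twist":0,"hand":-1},{"xyz":[-5,-18,-0.5],"twist":0,"hand":-1},{"xyz":[-6,-22,-0.5],"twist":0,"hand":-1},{"xyz":[-6,-22,-0.5],"twist":0,"hand":-1},{"xyz":[-6,-22,-0.5],"twist":0,"hand":-1},{"xyz":[-6,-22,-0.5],"twist":0,"hand":-1}]'
python3 - <<'E'
from h import *
look("s_small",[.495,-.426,.024]); go([.495,-.426,.155])
E
```

```text
clock: 5.48
tool_pos: [0.521, -0.3595, 0.1572]
tool_rot: [0.0, 0.194, 0.981, 0.0]
force: [-0.5, 0.1, -1.0]
grip_width: 0.017
grasp_force: 25.0
expected px [212.3 234.7]
go cm [-0.13 -7.13  0.21]
```

View pics/s_small.png

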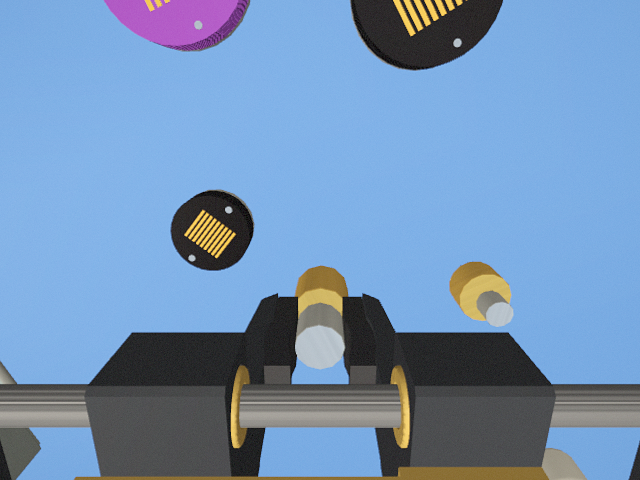

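The small stack is clear at (210,234) against an expected (212,235). The small weight hangs upright between the fingers, with its knob top at (320,345). I'm measuring both.

```bash
cat >> h.py <<'E'
def stack(name,pt,rad=45,held=True):
    c,im,hsv=look(name,pt); p,R=tool(); e=proj(c,np.array(pt))
    g=((hsv[:,:,0]>8)&(hsv[:,:,0]<32)&(hsv[:,:,1]>80)&(hsv[:,:,2]>90)).astype(np.uint8)
    roi=np.zeros_like(g); cv2.circle(roi,tuple(int(v) for v in e),rad,1,-1)
    gr=cv2.minAreaRect(np.argwhere((g&roi)>0)[:,::-1].astype(np.float32))
    X=onz(c,gr[0],pt[2]); print("gold",np.round(gr[0],1),np.round(gr[1],1),"X",np.round(X,4))
    if held:
        e=proj(c,p+[0,0,.003]); m=((hsv[:,:,1]<75)&(hsv[:,:,2]>125)).astype(np.uint8)*255
        m,s,_=near(m,(320,330),42); k=s[2]/2; uv=(s[0]+k-.5,s[1]+s[3]-.5-k)
        K=onz(c,uv,p[2]+.003); print("held",s,np.round(uv,1),"tcp px",np.round(e,1),"knob-tcp in tool cm",np.round(R.T@(K-p)*100,2))
        h=X-K; h[2]=0; print("shift cm",np.round(R.T@h*100,2),"z",p[2])
    return X
E
python3 - <<'E'
from h import *
stack("s_small2",[.495,-.426,.024])
E
```

```text
expected px [212.4 234.7]
gold [209.7 234.1] [41.9 32.4] X [ 0.4939 -0.4275  0.024 ]
held [ 295  306   50   63 2125] [319.5 343.5] tcp px [320.7 345.4] knob-tcp in tool cm [ 0.08 -0.04 -0.3 ]
shift cm [-0.16 -7.25 -0.  ] z 0.15705196161680707
```

```bash
python3 -m creep '[{"xyz":[-0.1,-5,0],"twist":0,"hand":-1},{"xyz":[-0.1,-7.2,0],"twist":0,"hand":-1},{"xyz":[-0.1,-7.2,3],"twist":0,"hand":-1},{"xyz":[-0.1,-7.2,6],"twist":0,"hand":-1},{"xyz":[-0.1,-7.2,8],"twist":0,"hand":-1},{"xyz":[-0.1,-7.2,8.1],"twist":0,"hand":-1},{"xyz":[-0.1,-7.2,8.1],"twist":0,"hand":-1},{"xyz":[-0.1,-7.2,8.1],"twist":0,"hand":-1}]' && python3 -c "
from h import *
go([.4939,-.4275,.071])"
```

```text
clock: 6.58
tool_pos: [0.4944, -0.428, 0.077]
tool_rot: [0.001, 0.195, 0.981, -0.001]
force: [1.1, 0.6, -1.7]
grip_width: 0.0172
grasp_force: 25.0
go cm [0.06 0.03 0.6 ]
```

```bash
python3 -m creep '[{"xyz":[0,0,0.2],"twist":0,"hand":-1},{"xyz":[0,0,0.3],"twist":0,"hand":-1},{"xyz":[0,0,0.4],"twist":0,"hand":-1},{"xyz":[0,0,0.45],"twist":0,"hand":-1},{"xyz":[0,0,0.5],"twist":0,"hand":-1},{"xyz":[0,0,0.5],"twist":0,"hand":-1}]'
```

```text
clock: 7.32
tool_pos: [0.4941, -0.4277, 0.0712]
tool_rot: [0.0, 0.195, 0.981, -0.0]
force: [0.1, 1.1, 4.5]
grip_width: 0.0171
grasp_force: 24.9
```

Contact: force z went from −1.7 to +4.5 N at the expected height. I'm releasing and lifting.

```bash
python3 -m creep '[{"xyz":[0,0,0],"twist":0,"hand":-0.7},{"xyz":[0,0,0],"twist":0,"hand":-0.3},{"xyz":[0,0,0],"twist":0,"hand":0},{"xyz":[0,0,0],"twist":0,"hand":0},{"xyz":[0,0,0],"twist":0,"hand":0},{"xyz":[0,0,-2],"twist":0,"hand":0},{"xyz":[0,0,-6],"twist":0,"hand":0},{"xyz":[0,0,-9.5],"twist":0,"hand":0},{"xyz":[0,0,-9.5],"twist":0,"hand":0}]'
python3 - <<'E'
from h import *
look("p_small",[.4939,-.4275,.074]); go([.609,-.2695,.11])
E
```

```text
clock: 8.45
tool_pos: [0.4948, -0.4285, 0.1701]
tool_rot: [0.003, 0.195, 0.981, -0.002]
force: [-0.7, -0.1, -0.3]
grip_width: 0.0442
grasp_force: 0.0
expected px [322.2 248.4]
go cm [-4.52 19.04  5.76]
```

View pics/p_small.png

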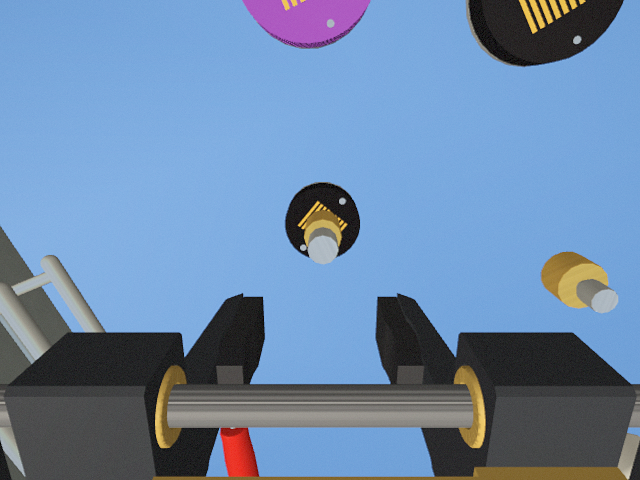

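The small weight stands upright at (322,247), centred on its stack at (323,221). Next is the medium weight.

```bash
python3 -m creep '[{"xyz":[-1,5,0],"twist":0,"hand":0},{"xyz":[-2.5,11,2],"twist":0,"hand":0},{"xyz":[-4.5,17,4],"twist":0,"hand":0},{"xyz":[-4.5,19,5.7],"twist":0,"hand":0},{"xyz":[-4.5,19,5.7],"twist":0,"hand":0},{"xyz":[-4.5,19,5.7],"twist":0,"hand":0}]'
python3 - <<'E'
from h import *
X,_=knob("w_med",[.609,-.2695,.05]); go([X[0],X[1],.047])
E
```

```text
clock: 9.25
tool_pos: [0.6078, -0.2705, 0.1091]
tool_rot: [0.0, 0.196, 0.981, -0.0]
force: [-0.3, 0.1, 0.3]
grip_width: 0.0439
grasp_force: 0.0
expected px [323.4 277.6]
blob [ 299  248   38   45 1279] uv (np.float64(317.5), np.float64(273.5)) X [ 0.6059 -0.2713  0.05  ] dia 0.0186
go cm [ 0.16 -0.12  6.24]
```

```bash
python3 -m creep '[{"xyz":[0.2,-0.1,3],"twist":0,"hand":0},{"xyz":[0.2,-0.1,5],"twist":0,"hand":0},{"xyz":[0.2,-0.1,6.2],"twist":0,"hand":0},{"xyz":[0.2,-0.1,6.2],"twist":0,"hand":0},{"xyz":[0.2,-0.1,6.2],"twist":0,"hand":-0.5},{"xyz":[0.2,-0.1,6.2],"twist":0,"hand":-1},{"xyz":[0.2,-0.1,6.2],"twist":0,"hand":-1},{"xyz":[0.2,-0.1,6.2],"twist":0,"hand":-1},{"xyz":[0.2,-0.1,6.2],"twist":0,"hand":-1}]' 30
```

```text
clock: 10.42
tool_pos: [0.6062, -0.2698, 0.0472]
tool_rot: [0.0, 0.195, 0.981, -0.0]
force: [-0.8, -0.7, 3.2]
grip_width: 0.0167
grasp_force: 29.9
```

```bash
python3 -m creep '[{"xyz":[0,0,-2],"twist":0,"hand":-1},{"xyz":[0,0,-6],"twist":0,"hand":-1},{"xyz":[0,0,-10],"twist":0,"hand":-1},{"xyz":[3.5,3,-11],"twist":0,"hand":-1},{"xyz":[8,7,-11],"twist":0,"hand":-1},{"xyz":[12.5,11,-11],"twist":0,"hand":-1},{"xyz":[17,15,-11],"twist":0,"hand":-1},{"xyz":[21.5,19,-11],"twist":0,"hand":-1},{"xyz":[26,23,-11],"twist":0,"hand":-1},{"xyz":[30,26.5,-11],"twist":0,"hand":-1}]' && python3 -m creep '[{"xyz":[4.5,4,0],"twist":0,"hand":-1},{"xyz":[9,7,0],"twist":0,"hand":-1},{"xyz":[9,7,0],"twist":0,"hand":-1},{"xyz":[9,7,0],"twist":0,"hand":-1},{"xyz":[9,7,0],"twist":0,"hand":-1}]'
python3 - <<'E'
from h import *
stack("s_med",[.3992,.2585,.016],60); go([.3992,.2585,.155])
E
```

```text
clock: 11.68
tool_pos: [0.429, 0.092, 0.1576]
tool_rot: [0.0, 0.195, 0.981, 0.0]
force: [0.2, 0.0, -2.1]
grip_width: 0.0171
grasp_force: 30.0
clock: 12.3
tool_pos: [0.3746, 0.1885, 0.157]
tool_rot: [0.0, 0.196, 0.981, 0.0]
force: [-0.4, -0.6, -2.5]
grip_width: 0.0168
grasp_force: 30.0
expected px [430.  223.7]
gold [428.5 221.7] [52.4 43.6] X [0.3975 0.258  0.016 ]
held [ 295  306   50   66 2322] [319.5 346.5] tcp px [321.1 345.2] knob-tcp in tool cm [-0.05 -0.05 -0.3 ]
shift cm [0.6  7.35 0.  ] z 0.1568536744633249
go cm [0.41 7.41 0.19]
```

View pics/s_med.png

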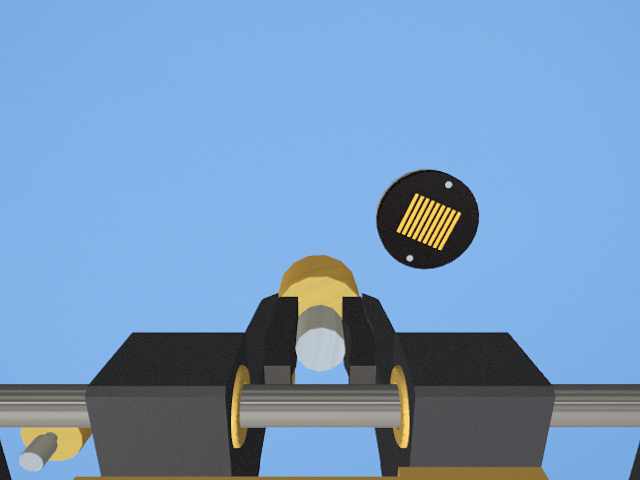

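The medium weight is held upright, with its stack at (428.5,221.7). I'm placing it.

```bash
python3 -m creep '[{"xyz":[0.5,5,0],"twist":0,"hand":-1},{"xyz":[0.5,7.4,0],"twist":0,"hand":-1},{"xyz":[0.5,7.4,3],"twist":0,"hand":-1},{"xyz":[0.5,7.4,6],"twist":0,"hand":-1},{"xyz":[0.5,7.4,8],"twist":0,"hand":-1},{"xyz":[0.5,7.4,8.8],"twist":0,"hand":-1},{"xyz":[0.5,7.4,8.8],"twist":0,"hand":-1},{"xyz":[0.5,7.4,8.8],"twist":0,"hand":-1}]' && python3 -m creep '[{"xyz":[0,0,0.2],"twist":0,"hand":-1},{"xyz":[0,0,0.3],"twist":0,"hand":-1},{"xyz":[0,0,0.4],"twist":0,"hand":-1},{"xyz":[0,0,0.5],"twist":0,"hand":-1},{"xyz":[0,0,0.5],"twist":0,"hand":-1}]'
```

```text
clock: 13.35
tool_pos: [0.3982, 0.2596, 0.0695]
tool_rot: [0.001, 0.195, 0.981, 0.0]
force: [0.4, 0.1, -3.5]
grip_width: 0.0166
grasp_force: 30.0
clock: 13.98
tool_pos: [0.3976, 0.2595, 0.0637]
tool_rot: [-0.0, 0.195, 0.981, -0.0]
force: [-0.8, -0.4, -1.4]
grip_width: 0.0171
grasp_force: 30.0
```

```bash
python3 -m creep '[{"xyz":[0,0,0.05],"twist":0,"hand":-1},{"xyz":[0,0,0.1],"twist":0,"hand":-1},{"xyz":[0,0,0.1],"twist":0,"hand":-1}]'
```

```text
clock: 14.35
tool_pos: [0.3978, 0.2596, 0.0632]
tool_rot: [0.0, 0.195, 0.981, 0.0]
force: [-1.3, -1.4, 6.0]
grip_width: 0.0166
grasp_force: 29.9
```

Contact: +6 N, up from −3.5. I'm releasing and moving over the large weight.

```bash
python3 -m creep '[{"xyz":[0,0,0],"twist":0,"hand":-0.7},{"xyz":[0,0,0],"twist":0,"hand":-0.3},{"xyz":[0,0,0],"twist":0,"hand":0},{"xyz":[0,0,0],"twist":0,"hand":0},{"xyz":[0,0,0],"twist":0,"hand":0},{"xyz":[0,0,-2],"twist":0,"hand":0},{"xyz":[0,0,-6],"twist":0,"hand":0},{"xyz":[0,0,-9.5],"twist":0,"hand":0},{"xyz":[0,0,-9.5],"twist":0,"hand":0}]'
python3 - <<'E'
from h import *
look("p_med",[.3978,.2588,.066]); go([.447,-.066,.11])
E
```

```text
clock: 15.48
tool_pos: [0.3986, 0.2599, 0.1597]
tool_rot: [0.002, 0.195, 0.981, 0.001]
force: [-0.7, -0.8, -0.5]
grip_width: 0.044
grasp_force: 0.0
expected px [317.6 251.7]
go cm [-17.   -28.21   4.8 ]
```

View pics/p_med.png

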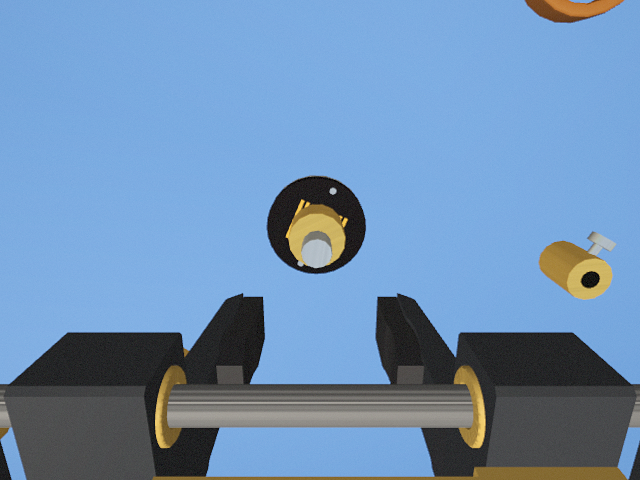

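The medium weight stands upright and centred at (316,250), on its stack at (316,225). Next is the large weight.

```bash
python3 -m creep '[{"xyz":[-2.6,-4.3,0],"twist":0,"hand":0},{"xyz":[-5.5,-9,0],"twist":0,"hand":0},{"xyz":[-8.5,-14,0],"twist":0,"hand":0},{"xyz":[-11.5,-19,0],"twist":0,"hand":0},{"xyz":[-14.5,-24,1],"twist":0,"hand":0},{"xyz":[-17,-28.2,3],"twist":0,"hand":0},{"xyz":[-17,-28.2,4.8],"twist":0,"hand":0},{"xyz":[-17,-28.2,4.8],"twist":0,"hand":0},{"xyz":[-17,-28.2,4.8],"twist":0,"hand":0}]'
python3 - <<'E'
from h import *
X,_=knob("w_large",[.447,-.066,.05]); go([X[0],X[1],.047])
E
```

```text
clock: 16.65
tool_pos: [0.4467, -0.0656, 0.1098]
tool_rot: [-0.0, 0.195, 0.981, 0.0]
force: [0.9, 0.7, 0.4]
grip_width: 0.0441
grasp_force: 0.0
expected px [320.1 276.6]
blob [ 299  249   36   43 1262] uv (np.float64(316.5), np.float64(273.5)) X [ 0.4448 -0.067   0.05  ] dia 0.0177
go cm [ 0.14 -0.21  6.3 ]
```

```bash
python3 -m creep '[{"xyz":[0.15,-0.2,3],"twist":0,"hand":0},{"xyz":[0.15,-0.2,5],"twist":0,"hand":0},{"xyz":[0.15,-0.2,6.3],"twist":0,"hand":0},{"xyz":[0.15,-0.2,6.3],"twist":0,"hand":0},{"xyz":[0.15,-0.2,6.3],"twist":0,"hand":-0.5},{"xyz":[0.15,-0.2,6.3],"twist":0,"hand":-1},{"xyz":[0.15,-0.2,6.3],"twist":0,"hand":-1},{"xyz":[0.15,-0.2,6.3],"twist":0,"hand":-1},{"xyz":[0.15,-0.2,6.3],"twist":0,"hand":-1}]' 40
```

```text
clock: 17.82
tool_pos: [0.445, -0.0672, 0.0471]
tool_rot: [0.0, 0.195, 0.981, 0.0]
force: [1.4, 4.3, 5.5]
grip_width: 0.017
grasp_force: 40.0
```

```bash
python3 -m creep '[{"xyz":[0,0,-2],"twist":0,"hand":-1},{"xyz":[0,0,-6],"twist":0,"hand":-1},{"xyz":[0,0,-10],"twist":0,"hand":-1},{"xyz":[-1,-3,-11],"twist":0,"hand":-1},{"xyz":[-3,-7,-11],"twist":0,"hand":-1},{"xyz":[-4,-9.5,-11],"twist":0,"hand":-1},{"xyz":[-4,-9.5,-11],"twist":0,"hand":-1},{"xyz":[-4,-9.5,-11],"twist":0,"hand":-1}]'
python3 - <<'E'
from h import *
stack("s_large",[.413,-.249,.028],60); go([.413,-.249,.155])
E
```

```text
clock: 18.82
tool_pos: [0.4447, -0.1697, 0.156]
tool_rot: [-0.001, 0.195, 0.981, 0.0]
force: [-0.2, -0.5, -5.1]
grip_width: 0.0168
grasp_force: 40.0
expected px [188.8 237.1]
gold [186.1 234.9] [57.7 65.7] X [ 0.411  -0.2499  0.028 ]
held [ 295  305   50   65 2332] [319.5 344.5] tcp px [321.8 346. ] knob-tcp in tool cm [ 0.06 -0.08 -0.3 ]
shift cm [-0.01 -8.64 -0.  ] z 0.1562421270393474
go cm [-0.09 -8.56  0.12]
```

View pics/s_large.png

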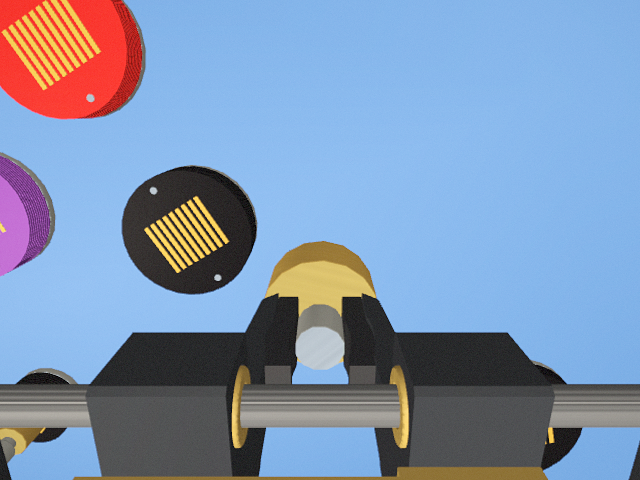

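The large weight is held upright, with the black large stack at (186,235). The red and purple decoys are off to the side. I'm placing it.

```bash
python3 -m creep '[{"xyz":[0,-5,0],"twist":0,"hand":-1},{"xyz":[0,-8.6,0],"twist":0,"hand":-1},{"xyz":[0,-8.6,3],"twist":0,"hand":-1},{"xyz":[0,-8.6,6],"twist":0,"hand":-1},{"xyz":[0,-8.6,7.2],"twist":0,"hand":-1},{"xyz":[0,-8.6,7.6],"twist":0,"hand":-1},{"xyz":[0,-8.6,7.6],"twist":0,"hand":-1},{"xyz":[0,-8.6,7.6],"twist":0,"hand":-1}]' && python3 -m creep '[{"xyz":[0,0,0.1],"twist":0,"hand":-1},{"xyz":[0,0,0.2],"twist":0,"hand":-1},{"xyz":[0,0,0.3],"twist":0,"hand":-1},{"xyz":[0,0,0.4],"twist":0,"hand":-1},{"xyz":[0,0,0.4],"twist":0,"hand":-1}]'
```

```text
clock: 19.88
tool_pos: [0.4127, -0.2501, 0.0815]
tool_rot: [0.001, 0.195, 0.981, -0.0]
force: [0.2, 0.4, -4.9]
grip_width: 0.017
grasp_force: 40.0
clock: 20.5
tool_pos: [0.4122, -0.2498, 0.0766]
tool_rot: [-0.0, 0.195, 0.981, 0.0]
force: [0.0, -0.7, -4.7]
grip_width: 0.0167
grasp_force: 40.0
```

```bash
python3 -m creep '[{"xyz":[0,0,0.05],"twist":0,"hand":-1},{"xyz":[0,0,0.1],"twist":0,"hand":-1},{"xyz":[0,0,0.15],"twist":0,"hand":-1},{"xyz":[0,0,0.15],"twist":0,"hand":-1}]'
```

```text
clock: 21.0
tool_pos: [0.4123, -0.2498, 0.0752]
tool_rot: [-0.0, 0.195, 0.981, 0.0]
force: [-0.4, -0.4, -4.9]
grip_width: 0.0168
grasp_force: 40.0
```

```bash
python3 -m creep '[{"xyz":[0,0,0.03],"twist":0,"hand":-1},{"xyz":[0,0,0.06],"twist":0,"hand":-1},{"xyz":[0,0,0.06],"twist":0,"hand":-1},{"xyz":[0,0,0.06],"twist":0,"hand":-1}]'
```

```text
clock: 21.5
tool_pos: [0.4124, -0.2498, 0.075]
tool_rot: [0.0, 0.195, 0.981, -0.0]
force: [-1.6, 4.1, 5.2]
grip_width: 0.0165
grasp_force: 40.0
```

Contact. I'm releasing.

```bash
python3 -m creep '[{"xyz":[0,0,0],"twist":0,"hand":-0.7},{"xyz":[0,0,0],"twist":0,"hand":-0.3},{"xyz":[0,0,0],"twist":0,"hand":0},{"xyz":[0,0,0],"twist":0,"hand":0},{"xyz":[0,0,0],"twist":0,"hand":0},{"xyz":[0,0,-2],"twist":0,"hand":0},{"xyz":[0,0,-6],"twist":0,"hand":0},{"xyz":[0,0,-9],"twist":0,"hand":0},{"xyz":[0,0,-9],"twist":0,"hand":0}]'
python3 - <<'E'
from h import *
look("p_large",[.4118,-.2498,.078]); go([.469,.096,.11])
E
```

```text
clock: 22.62
tool_pos: [0.4129, -0.2504, 0.1663]
tool_rot: [0.002, 0.195, 0.981, -0.001]
force: [0.3, 0.7, -0.3]
grip_width: 0.0441
grasp_force: 0.0
expected px [321.1 253.3]
go cm [ 8.01 34.13  5.45]
```

View pics/p_large.png

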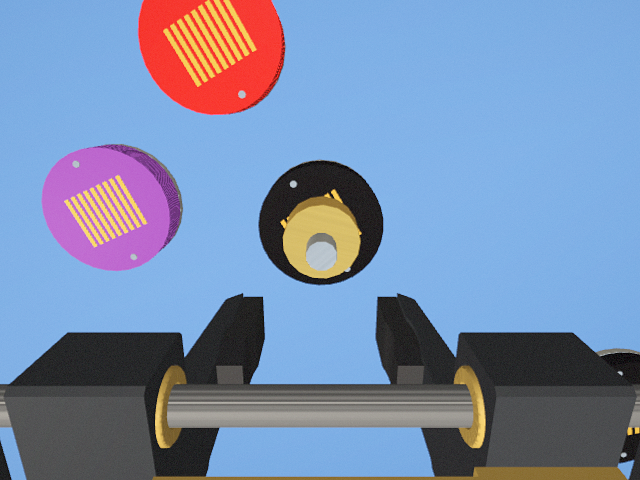

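The large weight stands upright and centred at (321,253), on its stack at (321,222). Last is the largest weight.

```bash
python3 -m creep '[{"xyz":[1.1,4.5,0],"twist":0,"hand":0},{"xyz":[2.4,10,0],"twist":0,"hand":0},{"xyz":[3.8,16,0],"twist":0,"hand":0},{"xyz":[5.2,22,0],"twist":0,"hand":0},{"xyz":[6.6,28,1],"twist":0,"hand":0},{"xyz":[8,34,3],"twist":0,"hand":0},{"xyz":[8,34,5.5],"twist":0,"hand":0},{"xyz":[8,34,5.5],"twist":0,"hand":0},{"xyz":[8,34,5.5],"twist":0,"hand":0}]'
python3 - <<'E'
from h import *
X,_=knob("w_largest",[.469,.096,.05]); go([X[0],X[1],.047])
E
```

```text
clock: 23.8
tool_pos: [0.4686, 0.0943, 0.1098]
tool_rot: [-0.0, 0.196, 0.981, -0.0]
force: [0.0, 0.5, 0.0]
grip_width: 0.0441
grasp_force: 0.0
expected px [324.1 275.2]
blob [ 304  247   37   44 1260] uv (np.float64(322.0), np.float64(272.0)) X [0.4671 0.0957 0.05  ] dia 0.0181
go cm [0.23 0.07 6.32]
```

```bash
python3 -m creep '[{"xyz":[0.2,0.05,3],"twist":0,"hand":0},{"xyz":[0.2,0.05,5],"twist":0,"hand":0},{"xyz":[0.2,0.05,6.3],"twist":0,"hand":0},{"xyz":[0.2,0.05,6.3],"twist":0,"hand":0},{"xyz":[0.2,0.05,6.3],"twist":0,"hand":-0.5},{"xyz":[0.2,0.05,6.3],"twist":0,"hand":-1},{"xyz":[0.2,0.05,6.3],"twist":0,"hand":-1},{"xyz":[0.2,0.05,6.3],"twist":0,"hand":-1},{"xyz":[0.2,0.05,6.3],"twist":0,"hand":-1}]' 50
```

```text
clock: 24.98
tool_pos: [0.4671, 0.0962, 0.047]
tool_rot: [0.0, 0.195, 0.981, 0.0]
force: [-0.9, 1.8, 5.7]
grip_width: 0.0166
grasp_force: 50.0
```

```bash
python3 -m creep '[{"xyz":[0,0,-2],"twist":0,"hand":-1},{"xyz":[0,0,-6],"twist":0,"hand":-1},{"xyz":[0,0,-10],"twist":0,"hand":-1},{"xyz":[-4,0,-11],"twist":0,"hand":-1},{"xyz":[-9,0,-11],"twist":0,"hand":-1},{"xyz":[-14,0,-11],"twist":0,"hand":-1},{"xyz":[-19,0,-11],"twist":0,"hand":-1},{"xyz":[-24,0,-11],"twist":0,"hand":-1},{"xyz":[-24,0,-11],"twist":0,"hand":-1},{"xyz":[-24,0,-11],"twist":0,"hand":-1}]'
python3 - <<'E'
from h import *
stack("s_largest",[.6526,-.0865,.020],60); go([.6526,-.0865,.155])
E
```

```text
clock: 26.22
tool_pos: [0.6876, 0.0045, 0.155]
tool_rot: [-0.002, 0.195, 0.981, -0.0]
force: [0.1, 0.8, -5.5]
grip_width: 0.0166
grasp_force: 50.0
expected px [174.1 236.2]
gold [171.4 234.5] [64.3 80.4] X [ 0.6508 -0.0876  0.02  ]
held [ 296  305   49   66 2651] [320. 346.] tcp px [321.7 346.3] knob-tcp in tool cm [ 0.01 -0.06 -0.3 ]
shift cm [-0.14 -9.88  0.  ] z 0.1556720439726859
go cm [-0.25 -9.77  0.07]
```

View pics/s_largest.png

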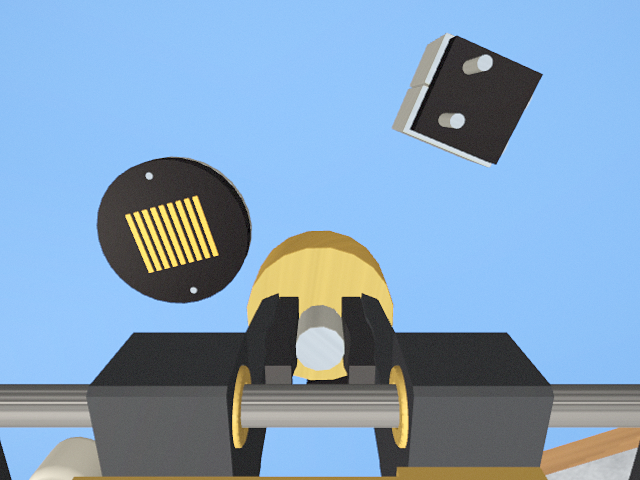

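The largest weight is held upright, with the largest stack at (171,234) and the clamp block clear at upper right. I'm placing it, with contact expected at TCP z ≈ 0.067.

```bash
python3 -m creep '[{"xyz":[-0.1,-5,0],"twist":0,"hand":-1},{"xyz":[-0.1,-9.8,0],"twist":0,"hand":-1},{"xyz":[-0.1,-9.8,3],"twist":0,"hand":-1},{"xyz":[-0.1,-9.8,6],"twist":0,"hand":-1},{"xyz":[-0.1,-9.8,7.8],"twist":0,"hand":-1},{"xyz":[-0.1,-9.8,8.2],"twist":0,"hand":-1},{"xyz":[-0.1,-9.8,8.2],"twist":0,"hand":-1},{"xyz":[-0.1,-9.8,8.2],"twist":0,"hand":-1}]' && python3 -m creep '[{"xyz":[0,0,0.1],"twist":0,"hand":-1},{"xyz":[0,0,0.2],"twist":0,"hand":-1},{"xyz":[0,0,0.3],"twist":0,"hand":-1},{"xyz":[0,0,0.4],"twist":0,"hand":-1},{"xyz":[0,0,0.4],"twist":0,"hand":-1}]'
```

```text
clock: 27.28
tool_pos: [0.6525, -0.0867, 0.0758]
tool_rot: [0.001, 0.195, 0.981, -0.0]
force: [-0.8, 0.0, -6.4]
grip_width: 0.0168
grasp_force: 50.0
clock: 27.9
tool_pos: [0.652, -0.0866, 0.0705]
tool_rot: [-0.0, 0.195, 0.981, 0.0]
force: [-0.3, 0.0, -4.9]
grip_width: 0.0166
grasp_force: 50.0
```

```bash
python3 -m creep '[{"xyz":[0,0,0.1],"twist":0,"hand":-1},{"xyz":[0,0,0.2],"twist":0,"hand":-1},{"xyz":[0,0,0.25],"twist":0,"hand":-1},{"xyz":[0,0,0.3],"twist":0,"hand":-1},{"xyz":[0,0,0.3],"twist":0,"hand":-1}]'
```

```text
clock: 28.52
tool_pos: [0.652, -0.0867, 0.0676]
tool_rot: [0.0, 0.195, 0.981, 0.0]
force: [-0.1, -0.3, -4.9]
grip_width: 0.0162
grasp_force: 50.0
```

```bash
python3 -m creep '[{"xyz":[0,0,0.04],"twist":0,"hand":-1},{"xyz":[0,0,0.08],"twist":0,"hand":-1},{"xyz":[0,0,0.08],"twist":0,"hand":-1},{"xyz":[0,0,0.08],"twist":0,"hand":-1}]'
```

```text
clock: 29.02
tool_pos: [0.6524, -0.0868, 0.0673]
tool_rot: [0.001, 0.195, 0.981, -0.0]
force: [2.2, -0.5, -0.6]
grip_width: 0.0166
grasp_force: 50.0
```

```bash
python3 -m creep '[{"xyz":[0,0,0.04],"twist":0,"hand":-1},{"xyz":[0,0,0.04],"twist":0,"hand":-1}]'
```

```text
clock: 29.28
tool_pos: [0.6526, -0.0868, 0.0671]
tool_rot: [0.001, 0.195, 0.981, -0.0]
force: [1.9, 0.1, 3.1]
grip_width: 0.0164
grasp_force: 50.0
```

Seated. I'm releasing, lifting away and checking.

```bash
python3 -m creep '[{"xyz":[0,0,0],"twist":0,"hand":-0.7},{"xyz":[0,0,0],"twist":0,"hand":-0.3},{"xyz":[0,0,0],"twist":0,"hand":0},{"xyz":[0,0,0],"twist":0,"hand":0},{"xyz":[0,0,0],"twist":0,"hand":0},{"xyz":[0,0,-2],"twist":0,"hand":0},{"xyz":[0,0,-6],"twist":0,"hand":0},{"xyz":[0,0,-9],"twist":0,"hand":0},{"xyz":[0,0,-9],"twist":0,"hand":0}]'
python3 - <<'E'
from h import *
look("p_largest",[.6518,-.087,.07])
E
python3 -m creep '[{"xyz":[3,6,-3],"twist":0,"hand":0},{"xyz":[6,12,-6],"twist":0,"hand":0},{"xyz":[10,16,-9],"twist":0,"hand":0},{"xyz":[14,21,-11],"twist":0,"hand":0},{"xyz":[17,26,-11],"twist":0,"hand":0},{"xyz":[20,31,-11],"twist":0,"hand":0},{"xyz":[22,36,-11],"twist":0,"hand":0},{"xyz":[24,41,-11],"twist":0,"hand":0},{"xyz":[24,46,-11],"twist":0,"hand":0},{"xyz":[24,46,-11],"twist":0,"hand":0}]'
python3 - <<'E'
from h import *
im=optics.get_image("scene"); cv2.imwrite("pics/end_s.png",im[:,:,::-1])
im=optics.get_image("top"); cv2.imwrite("pics/end_t.png",im[:,:,::-1])
E
```

```text
clock: 30.4
tool_pos: [0.653, -0.087, 0.1601]
tool_rot: [0.003, 0.195, 0.981, -0.0]
force: [0.4, -1.2, -1.1]
grip_width: 0.0439
grasp_force: 0.0
expected px [319.5 252.1]
clock: 31.7
tool_pos: [0.6062, 0.433, 0.2616]
tool_rot: [-0.002, 0.194, 0.981, -0.001]
force: [-0.2, -0.2, 0.2]
grip_width: 0.0439
grasp_force: 0.0
```

View pics/p_largest.png

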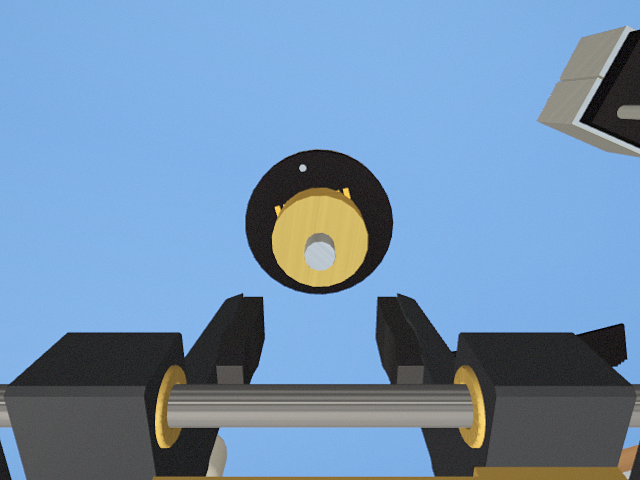

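View pics/end_s.png

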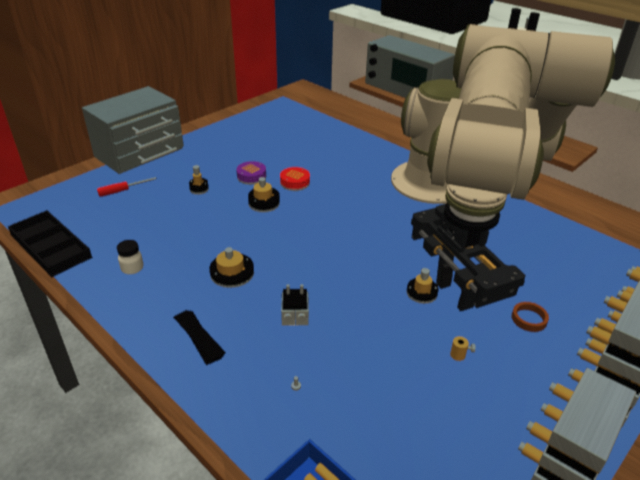

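View pics/end_t.png

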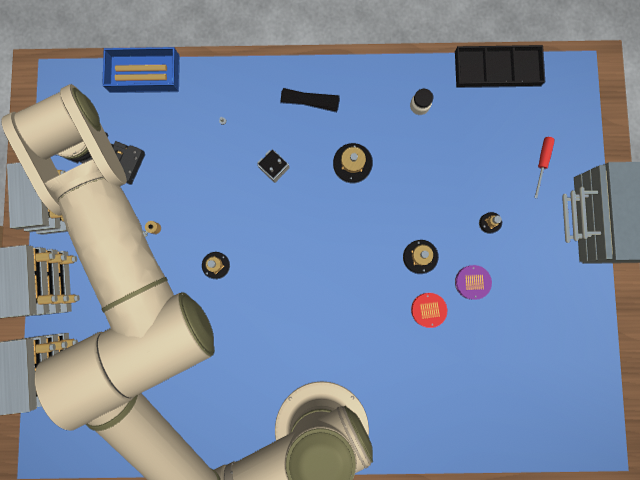

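All four weights stand upright and centred on their stacks: (352,160), (422,254), (215,264) and (492,220) in the top view. The collar (152,228) and clamp block (273,165) have not moved, and the arm is clear.

```bash
python3 -m creep '[{"xyz":[0,0,0],"twist":0,"hand":0},{"xyz":[0,0,0],"twist":0,"hand":0}]' | tail -1 && python3 -c "
from rig import job
print(job.sign_off())"
```

```text
grasp_force: 0.0
the job is handed in; nothing more can be done
None
```

All four weights stand upright and centred on their matching stacks, the collar and clamp block were left where they stood, and the job was handed in at about 32 s of the 112 s limit.

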